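# Hang the blue tile's carrier on the drying rail

### The job

Hang the carrier that holds the blue glaze tile on the drying rail: lift it by its wooden post, bring its hook over the rail's front lip and lower it, still held, until the hook sits down in the channel behind the lip, square to the rail and between the end cheeks; then let go so that it hangs there at rest. Leave the carrier with the brown tile standing where it is.

Things in the scene. Friction and masses are not known exactly. Their poses are not given: they have to be found in the camera images.
- blue_carrier: Loose 0.2 kg metal carrier, blue glaze tile on its front, standing on its foot. Origin: underside level, on the axis of its grip post; z up, x to its hook (at start roughly ahead of the robot), y its width. Post: square wood 22x22 mm, sides along x and y, z 101 to 151 mm, blue cap. Below it a bridge 44 mm wide, x -11 to 41, z 95 to 101 mm; plate x 0 to 5, 60 wide; foot x -55 to 5, 64 wide.
- blue_hook (a point): Lower end of the blue carrier's hook tongue, mid-width; at x 38, y 0, z 67 mm in the carrier's frame, same axes. The tongue hangs from the bridge: 44 mm wide, x 35 to 41 mm. The hook's gap between plate and tongue is 30 mm (x 5 to 35, middle 20 mm) and takes the rail's lip.
- brown_carrier: The other carrier: same shape, size and frame, but a red-brown tile and red-brown post cap. To be left alone.
- rail: Fixed aluminium channel rail, plywood end cheeks. Origin: on the table under the lip's middle; z up, y along the rail, x to its back wall (away from the robot). Lip: top of an upright apron, x -4 to 4, z to 150 mm. Channel behind it: x 4 to 52, y -85 to 85, floor z 116; back wall and cheeks to z 158 mm. Seated, the bridge rests on the lip: carrier origin at z 55 mm; it may lean up to 13 deg.

How it is judged:
By the outcome, as a careful person would: the job done as asked, in the order asked, and still so for the second after the job is handed in, with the robot touching nothing.
It also fails if it takes over 48 s, if anything falls off the work surface, if the arm or the gripper's body presses on something with over 40 N, if the wrist force passes 120 N, or if a joint passes its speed limit or range.

### The arm

A 6-joint arm with a two-finger parallel gripper is mounted at the origin on the work surface; the furniture and walls round the work are solid. World frame = base frame: x ahead of the robot, y to its left, z up, the work surface at z = 0. Lengths are in m, angles in rad, forces in N, time in s.
With the tool pointing down it reaches from about 0.375 to 0.9 m from the base axis. Payload 3.1 kg.
Tool frame: the origin (TCP) lies midway between the tips of the shut fingers; the grasp point (between the pads) lies 19 mm behind it; x points along the fingers, z is the direction in which the jaws open and shut, and the axes are right-handed (so a half turn about x gives the same grasp; the last joint's range is limited). The gripper opens to 87 mm and grips with 3 to 60 N. Pads are 19 mm wide; open, the fingers measure 117 mm over their backs; the gripper's body (75 mm by 190 mm) begins 51 mm behind the grasp point.
Start: joints at [1.129, 0.527, 1.433, -0, 1.181, -0.178], TCP at [0.163, 0.603, 0.223] pointing down, gripper open.
Joint ranges: [-3.08, 3.08], [-0.75, 2.2], [0.22, 2.44], [-1.43, 4.57], [0, 2.65], [-2.85, 2.85]. Speed limits (rad/s): [2.79, 2.79, 3.14, 3.14, 3.14, 3.14].

### API

Orientations are given as a unit quaternion [x, y, z, w].
In Python, from rig import robot, optics, workorder gives the robot as it stands.
- The arm moves only by the tool arm_command, never from a script. Its argument "plan" is a list of rows, each a list of 7 numbers: the shift along the tool's x, y, z in cm, then the turn, a rotation vector about the tool's x, y, z in rad, then the finger opening in cm, from 0 to 8.7. In form: [[x, y, z, ax, ay, az, gripper], ...]. A call has 1 to 12 rows; each row shifts and turns the pose as measured when the row begins, along the tool's axes as they then stand; what a row does not reach is not made up. A row lasts 1/8 s, in which the tool goes at most 62.5 mm and 10.7 degrees, less where a joint would pass 70% of its speed; a pose out of reach is approached as far as the arm can. A call with a gripper value outside its range is refused whole. The fingers move at their own pace and stop on an object; "grip_force" is the grip in N (left out, the last holds). Time passes only in rows, so rows that do not move let the fingers close. It gives the time, the measured TCP pose, the force and the opening at its end, in the units of the state.
- robot.get_obs(): the state, without advancing time (a new reading comes with each control period).
- optics.camera(name): name is "side" or "top"; returns (picture, depth): 420x560x3 uint8, blue, green, red; 420x560 float32, m along the optical axis (not along the pixel's ray), 0 where there is no reading.
- optics.camera_info(name): a dict with "mtx" (3x3 intrinsics, pixels), "k1" (the pictures are not rectified: a ray, as slopes to the right and down, at radius r is drawn at 1 + k1 r^2 times it, then the intrinsics apply), "position" and "rotation" of the camera in the world. Camera axes: x right, y down, z forward; pixel columns grow to the right and rows downward; lengths in m; the calibration is good to about 2 mm. A picture is of the moment at which its call begins. camera_info takes no time and is no camera call.
- workorder.hand_in(): hands the job in, once; it reports no verdict.
The state is a dict: "time": time; "q": joint angles; "joint_velocities": joint speeds; "joint_torque": joint torques, N m; "position": TCP position; "tool_rot": TCP orientation; "ft_force": force on the tool from outside, world axes, zero at the start; "moment": the same for the moment, N m; "grip_width": finger opening in m.
Only numpy, scipy, OpenCV 4.12 (cv2) and the standard library are available. Lean on these libraries where they do the work, as an engineer would, in place of code of your own. Each camera call takes 0.05 s, during which the arm holds its last target. There are 200 camera calls.

## Working session

There is one attempt and no reset: what is moved stays moved. The work goes in short steps, Python scripts to look and compute and a tool call to move; the robot and the scene stay as the last step left them, time stands still between calls to the robot, and variables do not carry over. Pictures are saved under pics/ and viewed, about 8 in all and at most 12, crops included, and the job is handed in when it is done.

Besides the shell and the picture viewer there is one more tool, called after "Emit:" as name([rows], argument=value, ...), one row to a line, values as JSON. arm_command: Moves the arm, as the interface text tells. Its arguments: {"type":"object","properties":{"plan":{"type":"array"},"grip_force":{"type":"number"}},"required":["plan"]}

```bash
mkdir -p pics; ls; cat > h.py <<'E'
import numpy as np, cv2
from rig import robot, optics, workorder
def cam(n):
    p,d=optics.camera(n); return p.copy(),d
def rays(n,uv):
    i=optics.camera_info(n);K=np.array(i["mtx"],float)
    s=cv2.undistortPoints(np.array(uv,float).reshape(-1,1,2),K,np.array([i["k1"],0,0,0.])).reshape(-1,2)
    R=np.array(i["rotation"],float)
    return np.array(i["position"],float),R,np.c_[s,np.ones(len(s))]
def pts(n,uv,depth):
    c,R,s=rays(n,uv); return c+(s*np.array(depth).reshape(-1,1))@R.T
def plane(n,uv,z):
    c,R,s=rays(n,uv); w=s@R.T; return c+w*((z-c[2])/w[:,2])[:,None]
E
python3 - <<'E'
from h import *
for n in("side","top"):
    p,d=cam(n);cv2.imwrite(f"pics/{n}0.png",p);np.save(f"pics/{n}0.npy",d);i=optics.camera_info(n);print(n,i)
print(robot.get_obs())
E
```

```text
pics
side {'mtx': array([[410.63689994,   0.        , 279.63805634],
       [  0.        , 410.63689994, 207.0964902 ],
       [  0.        ,   0.        ,   1.        ]]), 'k1': -0.002951173310733685, 'position': array([ 0.11547929, -0.9177528 ,  0.57454867]), 'rotation': array([ 0.84060206, -0.15482221,  0.10495532, -0.50833319])}
top {'mtx': array([[415.19535065,   0.        , 279.33748372],
       [  0.        , 415.19535065, 209.25847185],
       [  0.        ,   0.        ,   1.        ]]), 'k1': 0.010695891918705321, 'position': array([ 0.26966574, -0.01237227,  1.10868958]), 'rotation': array([-0.66513431,  0.73943334, -0.07604926,  0.07107177])}
{'time': 0.1, 'q': array([ 1.12849638e+00,  5.28366819e-01,  1.43379544e+00, -3.21567309e-05,
        1.18138055e+00, -1.78492295e-01]), 'joint_velocities': array([ 0.00144533, -0.00120666, -0.00106753, -0.00081831, -0.00066047,
        0.00063118]), 'joint_torque': array([ 2.15962723e-04, -4.40987027e+01, -1.77151483e+01,  6.34977221e-02,
        5.33646403e-02, -4.65143648e-05]), 'position': array([0.16265986, 0.60277188, 0.22166663]), 'tool_rot': array([-0.43022372,  0.56202293,  0.42957436,  0.56080624]), 'ft_force': array([0.58915642, 0.0522818 , 0.11445129]), 'moment': array([0.03293285, 0.00786088, 0.01747902]), 'grip_width': 0.08696035312305694}
```

Rotation is a quaternion; fix the helper.

```bash
sed -i 's/R=np.array(i\["rotation"\],float)/R=Rot.from_quat(i["rotation"]).as_matrix()/; 1a from scipy.spatial.transform import Rotation as Rot' h.py
```

```text
(no output)
```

View pics/top0.png

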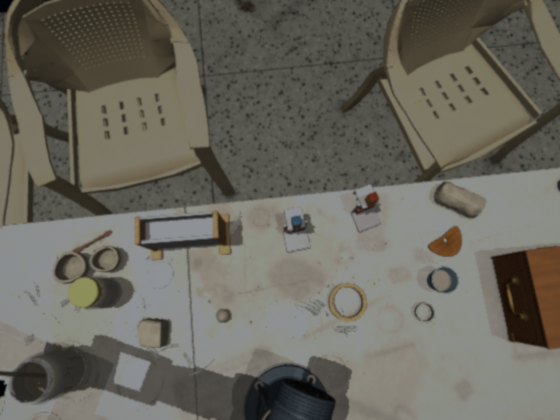

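View pics/side0.png

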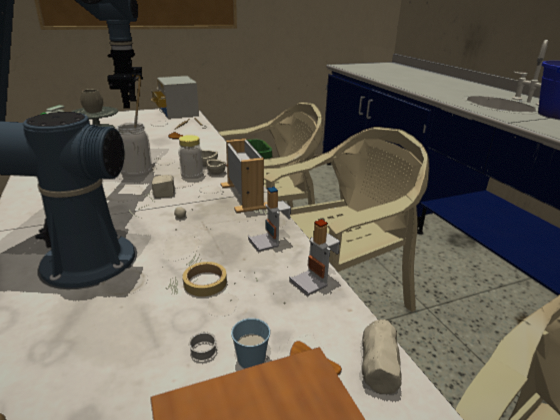

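Top: blue carrier near (296,222), brown one near (370,205), rail at (135–230, 212–258). Side: blue post (272,195), brown post (320,235). Zooming in and measuring with the depth.

```bash
python3 - <<'E'
from h import *
p=cv2.imread("pics/top0.png");d=np.load("pics/top0.npy")
c=p[180:275,125:325];cv2.imwrite("pics/crop1.png",cv2.resize(cv2.convertScaleAbs(c,alpha=1.4),None,fx=4,fy=4,interpolation=cv2.INTER_CUBIC))
v,u=np.mgrid[0:420,0:560];P=pts("top",np.c_[u.ravel(),v.ravel()],d.ravel()).reshape(420,560,3)
def st(m,t):
    print(t,m.sum(),P[m].mean(0).round(4),P[m].min(0).round(3),P[m].max(0).round(3))
hsv=cv2.cvtColor(p,cv2.COLOR_BGR2HSV)
roi=np.zeros((420,560),bool);roi[200:262,275:325]=1
m=roi&(hsv[...,0]>95)&(hsv[...,0]<125)&(hsv[...,1]>110)&(d>0)&(P[...,2]>.13)
st(m,"cap")
print("table z",np.median(P[270:285,230:300,2]))
f=roi&(P[...,2]>-.002)&(P[...,2]<.02)&(hsv[...,1]<40);st(f,"foot")
r=np.zeros_like(roi);r[200:265,125:245]=1
for z in range(100,175,6):
    k=r&(P[...,2]*1000>z)&(P[...,2]*1000<=z+6)
    if k.any(): st(k,z)
# profile along columns
for uu in (165,180,195): print([(vv,*(P[vv,uu]*1000).round().astype(int)) for vv in range(206,258,2)])
E
```

```text
cap 57 [ 0.4402 -0.0665  0.1511] [ 0.431 -0.075  0.147] [ 0.449 -0.058  0.156]
table z 7.675509006421777e-05
foot 2315 [ 0.4339 -0.0821  0.0022] [ 0.351 -0.157 -0.002] [ 0.53  -0.006  0.02 ]
100 41 [0.4273 0.1962 0.1028] [0.418 0.116 0.1  ] [0.463 0.308 0.106]
106 48 [0.4335 0.1983 0.1093] [0.418 0.116 0.106] [0.482 0.299 0.112]
112 1063 [0.4567 0.2165 0.1156] [0.419 0.115 0.112] [0.482 0.3   0.118]
118 241 [0.4546 0.2136 0.1196] [0.418 0.116 0.118] [0.482 0.307 0.124]
124 84 [0.4555 0.2173 0.127 ] [0.42  0.116 0.124] [0.48  0.299 0.13 ]
130 98 [0.4544 0.2156 0.1331] [0.419 0.116 0.13 ] [0.481 0.299 0.136]
136 93 [0.4494 0.2256 0.139 ] [0.418 0.115 0.136] [0.481 0.303 0.142]
142 136 [0.4485 0.2168 0.1458] [0.421 0.115 0.142] [0.481 0.307 0.148]
148 275 [0.4365 0.2155 0.1505] [0.419 0.115 0.148] [0.481 0.304 0.154]
154 441 [0.4634 0.2152 0.1572] [0.418 0.116 0.154] [0.488 0.31  0.16 ]
160 49 [0.4638 0.1987 0.1609] [0.42  0.118 0.16 ] [0.487 0.307 0.164]
[(206, np.int64(741), np.int64(482), np.int64(-785)), (208, np.int64(729), np.int64(481), np.int64(-776)), (210, np.int64(534), np.in
[... 3188 characters left out ...]
), np.int64(177), np.int64(118)), (232, np.int64(445), np.int64(178), np.int64(116)), (234, np.int64(440), np.int64(179), np.int64(114)), (236, np.int64(429), np.int64(172), np.int64(150)), (238, np.int64(424), np.int64(172), np.int64(153)), (240, np.int64(422), np.int64(175), np.int64(136)), (242, np.int64(422), np.int64(182), np.int64(106)), (244, np.int64(422), np.int64(188), np.int64(72)), (246, np.int64(427), np.int64(203), np.int64(-1)), (248, np.int64(422), np.int64(203), np.int64(-1)), (250, np.int64(417), np.int64(203), np.int64(0)), (252, np.int64(412), np.int64(204), np.int64(-3)), (254, np.int64(406), np.int64(204), np.int64(1)), (256, np.int64(401), np.int64(205), np.int64(-2))]
```

View pics/crop1.png

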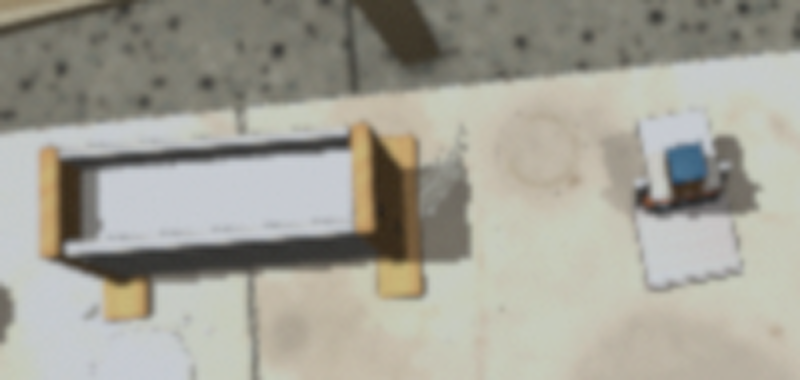

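```bash
cat >> h.py <<'E'
def cloud(n,p,d):
    v,u=np.mgrid[0:420,0:560];return pts(n,np.c_[u.ravel(),v.ravel()],d.ravel()).reshape(420,560,3)
E
python3 - <<'E'
from h import *
p=cv2.imread("pics/top0.png");d=np.load("pics/top0.npy");P=cloud("top",p,d)
u,v=np.meshgrid(np.arange(560),np.arange(420))
box=lambda a,b,c,e:(u>=a)&(u<b)&(v>=c)&(v<e)&(d>0)
Z=P[...,2]
def rect(m,t):
    r=cv2.minAreaRect((P[m][:,:2]*1000).astype(np.float32));print(t,m.sum(),np.round(r[0],1),np.round(r[1],1),round(r[2],1),"mean",P[m].mean(0).round(4))
rect(box(275,325,195,262)&(Z>.09)&(Z<.108),"bridge z~101")
rect(box(275,325,195,262)&(Z>.143),"cap")
# foot: bright against table by gray threshold, ray-plane at 3 mm
g=cv2.cvtColor(p,cv2.COLOR_BGR2GRAY); print(g[235:256:2,278:318:2])
m=box(140,220,235,262)&(Z>.02)&(Z<.14)&(abs(P[...,0]-.424)<.01)
a=np.polyfit(P[m][:,1],P[m][:,0],1);print("apron front x=",a,m.sum(),"yaw deg",-np.degrees(np.arctan(a[0])))
m=box(140,220,225,250)&(Z>.145)&(Z<.156)&(P[...,0]<.436)
a=np.polyfit(P[m][:,1],P[m][:,0],1);print("lip top",a,m.sum(),P[m].mean(0))
m=box(140,215,210,232)&(Z>.12)&(Z<.15)
a=np.polyfit(P[m][:,1],P[m][:,0],1);print("back wall inner",a,m.sum(),np.ptp(P[m][:,1]))
for k,b in (("cheekL",(130,146,205,265)),("cheekR",(205,226,205,265))):
    rect(box(*b)&(Z>.152)&(Z<.166),k)
E
```

```text
bridge z~101 266 [455.8 -65.7] [52.4 58.3] 5.2 mean [ 0.4591 -0.0642  0.1008]
cap 88 [440.7 -66.9] [21.5 21.4] 6.0 mean [ 0.4404 -0.0669  0.1508]
[[140 139 129 131 142 140 135 138 142 140 134 140 141 141 139 125 141 142
  141 139]
 [140 140 136 123 143 143 143 143 143 142 142 141 142 141 140 117 140 141
  141 141]
 [140 140 138 118 142 143 143 144 143 143 144 142 141 140 139 122 132 140
  141 141]
 [141 141 140 133 141 143 143 143 142 142 142 141 142 141 141 128 132 141
  141 141]
 [141 141 141 130 136 144 143 143 143 143 143 142 142 141 141 137 138 141
  142 141]
 [141 141 142 135 136 144 144 144 144 143 143 143 143 143 142 140 122 141
  140 141]
 [142 141 142 141 126 143 144 144 144 143 143 141 134 135 120 114 125 142
  141 142]
 [141 141 142 141 119 143 141 135 139 125 110 120 112 107 118 133 137 142
  142 142]
 [142 141 142 142 121 118 121 102 112 126 130 132 140 140 142 143 142 142
  143 143]
 [141 141 141 140 135 131 130 133 139 139 141 141 141 141 141 141 142 142
  143 142]
 [141 139 139 138 137 138 138 137 138 140 141 140 140 138 140 140 140 141
  141 142]]
apron front x= [0.02456957 0.41739634] 463 yaw deg -1.4074496292056973
lip top [0.0262056  0.42075614] 285 [0.42626764 0.21031739 0.14996594]
back wall inner [-0.02364823  0.48172936] 238 0.1682829965185411
cheekL 181 [455.2 297.3] [24.  63.8] 86.4 mean [0.4569 0.3012 0.1572]
cheekR 172 [450.7 131. ] [29.3 64.3] 88.5 mean [0.4532 0.124  0.1574]
```

```bash
python3 - <<'E'
from h import *
p=cv2.imread("pics/top0.png");d=np.load("pics/top0.npy");P=cloud("top",p,d)
g=cv2.cvtColor(p,cv2.COLOR_BGR2GRAY).astype(float); dark=np.clip(142-g,0,None); dark[dark<5]=0
L=[];Rr=[];F=[]
for r in range(236,249):
    c=np.arange(281,291);w=dark[r,c];L.append((np.sum(w*c)/w.sum(),r))
    
for r in range(236,246):
    c=np.arange(304,314);w=dark[r,c];Rr.append((np.sum(w*c)/w.sum(),r))
for c in range(289,308):
    r=np.arange(244,254);w=dark[r,c];F.append((c,np.sum(w*r)/w.sum()))
for t,E in(("L",L),("R",Rr),("F",F)):
    W=plane("top",E,.002)[:,:2]*1000;f=cv2.fitLine(W.astype(np.float32),cv2.DIST_HUBER,0,.01,.01).ravel()
    a=np.degrees(np.arctan2(f[1],f[0]));print(t,f.round(3),a.round(1))
# bridge far/side edges at z~101
u,v=np.meshgrid(np.arange(560),np.arange(420));Z=P[...,2]
m=(u>=275)&(u<325)&(v>=195)&(v<262)&(Z>.09)&(Z<.108)
for r in range(205,234): 
    k=m[r]
    if k.any(): 
        Q=P[r][k];print(r,np.where(k)[0][[0,-1]],k.sum(),(Q[0]*1000).round(1),(Q[-1]*1000).round(1))
E
```

```text
L [ 9.93000e-01  1.14000e-01  4.09904e+02 -3.73390e+01] 6.6
R [ 9.97000e-01  7.40000e-02  4.09655e+02 -1.02139e+02] 4.3
F [ 1.23000e-01 -9.92000e-01  3.87498e+02 -6.83790e+01] -82.9
207 [299 301] 3 [483.2 -80.2  98.2] [481.9 -84.9 101.9]
208 [293 301] 9 [482.1 -65.   99.3] [479.4 -84.6 101.8]
209 [288 301] 14 [480.9 -52.4  99. ] [477.3 -84.4 100.1]
210 [284 301] 18 [479.4 -42.2  99.3] [474.5 -84.  101.2]
211 [284 301] 18 [476.1 -41.8 103.1] [471.6 -83.6 103.4]
212 [284 302] 19 [475.8 -41.8  92.1] [469.2 -85.9 101.4]
213 [285 302] 18 [470.9 -43.7 102.7] [466.8 -85.6 100.7]
214 [285 302] 18 [468.7 -43.5 101. ] [464.3 -85.4 100.6]
215 [285 302] 18 [465.9 -43.2 102.6] [461.6 -85.  101.7]
216 [285 303] 13 [463.7 -43.  100.9] [458.7 -87.1 102.5]
217 [286 303] 9 [460.7 -45.1 102. ] [456.6 -86.9 100.5]
218 [286 303] 9 [458.8 -44.9  99.2] [454.1 -86.7 100.4]
219 [286 303] 8 [456.5 -44.7  97.7] [451.5 -86.3 101.1]
220 [286 303] 7 [453.3 -44.3 101.9] [448.8 -85.9 102.3]
221 [286 307] 11 [451.1 -44.1 100.3] [446.2 -95.9  96.9]
222 [287 307] 10 [448.8 -46.4  97.4] [443.6 -95.5  97.5]
223 [287 304] 8 [446.  -46.   99.5] [441.2 -87.6 101.6]
224 [287 304] 8 [443.6 -45.8  98.6] [439.2 -87.5  99. ]
225 [284 304] 11 [441.6 -38.1 100.4] [436.4 -87.  100.7]
226 [284 305] 13 [439.6 -37.9  97.6] [433.7 -89.2 100.4]
227 [288 304] 8 [435.  -47.2 104.5] [431.5 -86.5 100. ]
228 [288 299] 9 [433.2 -47.1 100.4] [430.9 -74.2  96.7]
229 [288 294] 7 [430.6 -46.8 100.9] [429.1 -61.5 100.3]
```

```bash
cat >> h.py <<'E'
def to(pos,yaw,jaw=0):
    """shift (cm, tool axes) and rotvec to reach pos, tool x down, tool z (jaw axis) at heading yaw deg mod 180"""
    o=robot.get_obs();R=Rot.from_quat(o["tool_rot"]);M=R.as_matrix();best=None
    for s in(0,180):
        a=np.radians(yaw+s);z=np.array([np.cos(a),np.sin(a),0]);x=np.array([0,0,-1.])
        T=Rot.from_matrix(np.c_[x,np.cross(z,x),z]);rv=(R.inv()*T).as_rotvec()
        print("shift cm",(M.T@(np.array(pos)-o["position"])*100).round(2),"turn",rv.round(3),"q6 approx",(o["q"][5]+rv[0]).round(2),(o["q"][5]-rv[0]).round(2))
    print("pos",o["position"].round(4),"axes",M.round(3).tolist(),"F",o["ft_force"].round(2),"w",round(o["grip_width"],4),"t",o["time"])
E
python3 - <<'E'
from h import *
d=np.load("pics/top0.npy");P=cloud("top",0,d);Z=P[...,2];ok=d>0
for x0 in np.arange(.1,.6,.08):
    print(round(x0,2),[int(1000*max(0,Z[ok&(abs(P[...,0]-x0-.04)<.04)&(abs(P[...,1]-y0-.04)<.04)&(Z<.6)].max(initial=0))) for y0 in np.arange(-.16,.64,.08)])
th=np.radians(5.8)
to([.4406,-.0668,.29],5.8); to([.4406,-.0668,.29],95.8)
E
```

```text
0.1 [6, 328, 307, 6, 6, 6, 7, 7, 304, 207]
0.18 [30, 6, 6, 35, 6, 58, 57, 6, 167, 205]
0.26 [28, 6, 6, 5, 9, 7, 47, 139, 5, 6]
0.34 [15, 17, 5, 160, 5, 15, 48, 139, 54, 6]
0.42 [105, 155, 6, 162, 163, 162, 45, 46, 51, 5]
0.5 [7, 5, 6, 12, 6, 4, 5, 5, 6, 7]
0.58 [0, 0, 0, 0, 0, 0, 0, 0, 0, 0]
shift cm [ -6.74 -44.29 -57.41] turn [ 1.206e+00 -2.000e-03  1.000e-03] q6 approx 1.03 -1.38
shift cm [ -6.74 -44.29 -57.41] turn [-1.936e+00 -1.000e-03 -2.000e-03] q6 approx -2.11 1.76
pos [0.1627 0.6028 0.2217] axes [[-0.001, -0.965, 0.261], [-0.002, 0.261, 0.965], [-1.0, 0.0, -0.002]] F [0.59 0.05 0.11] w 0.087 t 0.1
shift cm [ -6.74 -44.29 -57.41] turn [-0.365 -0.002 -0.001] q6 approx -0.54 0.19
shift cm [ -6.74 -44.29 -57.41] turn [ 2.777e+00 -1.000e-03  3.000e-03] q6 approx 2.6 -2.96
pos [0.1627 0.6028 0.2217] axes [[-0.001, -0.965, 0.261], [-0.002, 0.261, 0.965], [-1.0, 0.0, -0.002]] F [0.59 0.05 0.11] w 0.087 t 0.1
```

Emit:
arm_command([
  [-2,-4.8,1.3,0,0,0,8.7],
  [-2,-4.8,1.3,0,0,0,8.7],
  [-2,-4.8,1.3,0,0,0,8.7],
  [-2,-4.8,1.3,0,0,0,8.7],
  [0,-2,-5.2,0,0,0,8.7],
  [0,-2,-5.2,0,0,0,8.7],
  [0,-2,-5.2,0,0,0,8.7],
  [0,-2,-5.2,0,0,0,8.7],
  [0,-2,-5.2,0,0,0,8.7],
  [0,-2,-5.2,0,0,0,8.7],
], grip_force=25)

```text
time: 1.35
position: [0.4033, 0.2632, 0.2979]
tool_rot: [-0.434, 0.563, 0.43, 0.556]
ft_force: [0.7, -0.2, -0.2]
grip_width: 0.087
```

```bash
python3 - <<'E'
from h import *
to([.4406,-.0668,.22],95.8)
E
```

```text
shift cm [  8.09 -12.   -30.9 ] turn [-0.358 -0.01  -0.005] q6 approx -1.32 -0.6
shift cm [  8.09 -12.   -30.9 ] turn [ 2.784 -0.006  0.014] q6 approx 1.82 -3.75
pos [0.4033 0.2632 0.2979] axes [[-0.005, -0.967, 0.253], [-0.01, 0.254, 0.967], [-1.0, 0.003, -0.011]] F [ 0.74 -0.15 -0.21] w 0.087 t 1.35
```

Emit:
arm_command([
  [0.5,-2,-5.1,0,0,0,8.7],
  [0.5,-2,-5.1,0,0,0,8.7],
  [0.5,-2,-5.1,0,0,0,8.7],
  [0.5,-2,-5.1,0,0,0,8.7],
  [0.5,-2,-5.1,0,0,0,8.7],
  [0.5,-2,-5.1,0,0,0,8.7],
  [0,0,0,-0.12,0,0,8.7],
  [0,0,0,-0.12,0,0,8.7],
  [0,0,0,-0.12,0,0,8.7],
  [0,0,0,0,0,0,8.7],
])

```text
time: 2.6
position: [0.4401, -0.079, 0.2681]
tool_rot: [0.526, -0.477, -0.525, -0.469]
ft_force: [-0.2, -0.2, 0.5]
grip_width: 0.0872
```

```bash
python3 - <<'E'
from h import *
to([.4406,-.0668,.109],95.8)
p,d=cam("side");cv2.imwrite("pics/side1.png",cv2.resize(p[90:310,160:400],None,fx=3,fy=2.7))
E
```

```text
shift cm [15.9  -0.3   1.33] turn [ 0.003 -0.008 -0.008] q6 approx -2.09 -2.09
shift cm [15.9  -0.3   1.33] turn [-3.138  0.012 -0.012] q6 approx -5.23 1.05
pos [ 0.4401 -0.079   0.2681] axes [[-0.007, -0.994, -0.105], [-0.008, -0.104, 0.994], [-1.0, 0.008, -0.008]] F [-0.19 -0.17  0.45] w 0.0872 t 2.6
```

View pics/side1.png

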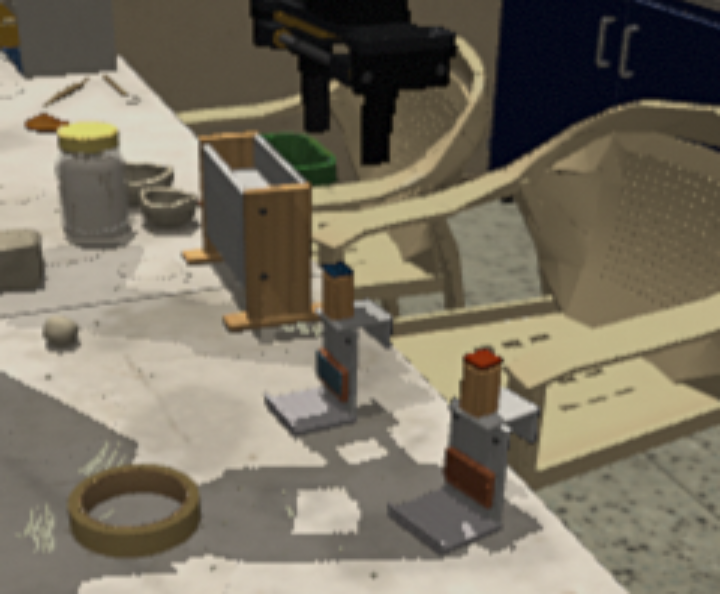

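The picture shows the gripper over the blue post (cap at 337,268), and the brown carrier (482,358) is clear of it. Descending.

Emit:
arm_command([
  [0,-0.3,1.3,0,-0.008,-0.008,8.7],
  [3,0,0,0,0,0,8.7],
  [3,0,0,0,0,0,8.7],
  [3,0,0,0,0,0,8.7],
  [0,0,0,0,0,0,8.7],
])

```text
time: 3.28
position: [0.4429, -0.0615, 0.1768]
tool_rot: [0.525, -0.473, -0.524, -0.476]
ft_force: [1.2, 0.3, 0.6]
grip_width: 0.0866
```

```bash
python3 - <<'E'
from h import *
to([.4406,-.0668,.109],95.8)
E
```

```text
shift cm [ 6.78  0.31 -0.51] turn [-0.001  0.002  0.004] q6 approx -2.07 -2.06
shift cm [ 6.78  0.31 -0.51] turn [ 3.14e+00  7.00e-03 -3.00e-03] q6 approx 1.07 -5.21
pos [ 0.4429 -0.0615  0.1768] axes [[0.004, -0.995, -0.1], [0.002, -0.1, 0.995], [-1.0, -0.004, 0.002]] F [1.23 0.32 0.61] w 0.0866 t 3.275
```

Emit:
arm_command([
  [0,0.3,-0.5,0,0,0,8.7],
  [2.3,0,0,0,0,0,8.7],
  [2.3,0,0,0,0,0,8.7],
  [1.6,0,0,0,0,0,8.7],
  [0,0,0,0,0,0,8.7],
])

```text
time: 3.9
position: [0.446, -0.069, 0.1197]
tool_rot: [0.53, -0.471, -0.519, -0.478]
ft_force: [-0.4, 0.5, 0.7]
grip_width: 0.0868
```

```bash
python3 - <<'E'
from h import *
to([.4406,-.0668,.109],95.8)
E
```

```text
shift cm [1.05 0.54 0.27] turn [-0.002 -0.005  0.018] q6 approx -2.08 -2.08
shift cm [1.05 0.54 0.27] turn [3.139 0.027 0.008] q6 approx 1.06 -5.22
pos [ 0.446  -0.069   0.1197] axes [[0.018, -0.995, -0.099], [-0.003, -0.099, 0.995], [-1.0, -0.018, -0.005]] F [-0.4   0.51  0.65] w 0.0868 t 3.9
```

Emit:
arm_command([
  [0.8,0.5,0.3,0,0,0.018,8.7],
  [0,0,0,0,0,0,8.7],
])

```text
time: 4.15
position: [0.4419, -0.067, 0.1131]
tool_rot: [0.526, -0.476, -0.522, -0.474]
ft_force: [0.0, 0.4, 1.0]
grip_width: 0.0871
```

```bash
python3 - <<'E'
from h import *
to([.4406,-.0668,.109],95.8)
E
```

```text
shift cm [0.41 0.13 0.04] turn [-0.003 -0.007  0.002] q6 approx -2.06 -2.06
shift cm [0.41 0.13 0.04] turn [3.139e+00 3.000e-03 1.100e-02] q6 approx 1.08 -5.2
pos [ 0.4419 -0.067   0.1131] axes [[0.003, -0.995, -0.098], [-0.007, -0.099, 0.995], [-1.0, -0.002, -0.007]] F [0.01 0.41 0.99] w 0.0871 t 4.15
```

Emit:
arm_command([
  [0.2,0.1,0,0,-0.004,0,5],
  [0,0,0,0,0,0,1.5],
  [0,0,0,0,0,0,1.5],
  [0,0,0,0,0,0,1.5],
  [0,0,0,0,0,0,1.5],
  [0,0,0,0,0,0,1.5],
], grip_force=30)

```text
time: 4.9
position: [0.4417, -0.0674, 0.112]
tool_rot: [0.526, -0.475, -0.522, -0.475]
ft_force: [-0.7, -1.6, 0.0]
grip_width: 0.0351
```

```bash
python3 - <<'E'
from h import *
to([.4406,-.0668,.29],95.8)
E
```

```text
shift cm [-17.8    0.03   0.  ] turn [-0.002 -0.004  0.004] q6 approx -2.07 -2.07
shift cm [-17.8    0.03   0.  ] turn [3.139 0.007 0.006] q6 approx 1.07 -5.21
pos [ 0.4417 -0.0674  0.112 ] axes [[0.005, -0.995, -0.099], [-0.004, -0.099, 0.995], [-1.0, -0.004, -0.004]] F [-0.7  -1.62  0.03] w 0.0351 t 4.9
```

Emit:
arm_command([
  [0,0,0,0,0,0,1.5],
  [0,0,0,0,0,0,1.5],
  [0,0,0,0,0,0,1.5],
  [0,0,0,0,0,0,1.5],
])

```text
time: 5.4
position: [0.4417, -0.0674, 0.1119]
tool_rot: [0.526, -0.475, -0.522, -0.475]
ft_force: [-0.8, -0.7, 0.6]
grip_width: 0.0216
```

Gripped at 21.6 mm. Lifting.

Emit:
arm_command([
  [-1,0,0,0,0,0,1.5],
  [-2.5,0,0,0,0,0,1.5],
  [-3,0,0,0,0,0,1.5],
  [-3,0,0,0,0,0,1.5],
  [-3,0,0,0,0,0,1.5],
  [-3,0,0,0,0,0,1.5],
  [-3,0,0,0,0,0,1.5],
  [0,0,0,0,0,0,1.5],
])

```text
time: 6.4
position: [0.4379, -0.0655, 0.3042]
tool_rot: [0.525, -0.475, -0.524, -0.474]
ft_force: [-0.5, -0.9, -1.9]
grip_width: 0.0217
```

```bash
python3 - <<'E'
from h import *
to([.407,.212,.295],88.6)
p,d=cam("side");cv2.imwrite("pics/side2.png",cv2.resize(p[90:310,160:400],None,fx=3,fy=2.7))
E
```

```text
shift cm [ 0.86  0.33 27.92] turn [ 0.124 -0.002  0.   ] q6 approx -1.95 -2.19
shift cm [ 0.86  0.33 27.92] turn [-3.018e+00 -1.000e-03 -3.000e-03] q6 approx -5.09 0.95
pos [ 0.4379 -0.0655  0.3042] axes [[0.0, -0.995, -0.099], [-0.002, -0.099, 0.995], [-1.0, -0.0, -0.002]] F [-0.51 -0.88 -1.88] w 0.0217 t 6.4
```

View pics/side2.png

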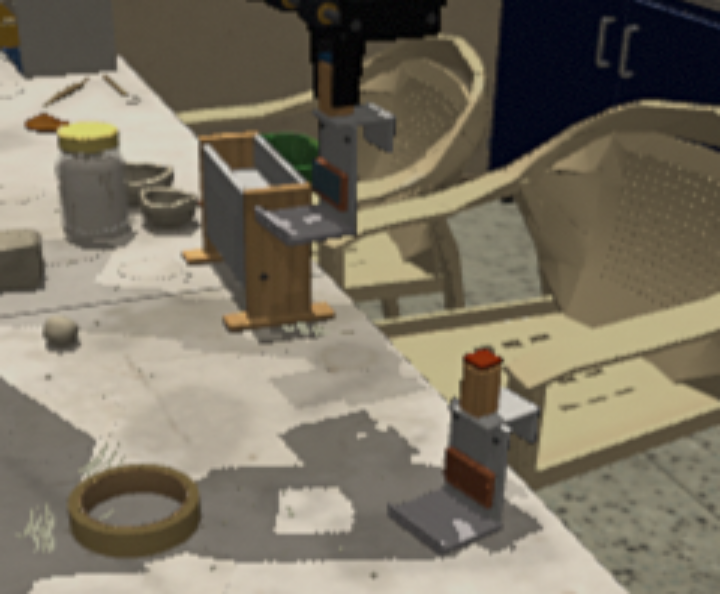

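It is held upright (foot at 305,225). Carrying it over the rail.

Emit:
arm_command([
  [0,0,0,0.062,0,0,1.5],
  [0,0,0,0.062,0,0,1.5],
  [0,-0.3,3.4,0,0,0,1.5],
  [0,-0.3,3.4,0,0,0,1.5],
  [0,-0.3,3.4,0,0,0,1.5],
  [0,-0.3,3.4,0,0,0,1.5],
  [0,0.2,3.4,0,0,0,1.5],
  [0,0.5,3.4,0,0,0,1.5],
  [0,0.5,3.4,0,0,0,1.5],
  [0,0.5,3.4,0,0,0,1.5],
  [0,0,0,0,0,0,1.5],
])

```text
time: 7.82
position: [0.4258, 0.2155, 0.2824]
tool_rot: [-0.48, 0.519, 0.504, 0.497]
ft_force: [0.4, 0.6, -2.0]
grip_width: 0.0221
```

```bash
python3 - <<'E'
from h import *
to([.407,.212,.295],88.6)
E
```

```text
shift cm [-1.17  1.92 -0.42] turn [-0.008  0.001 -0.047] q6 approx -1.33 -1.31
shift cm [-1.17  1.92 -0.42] turn [ 3.132e+00 -7.300e-02 -1.000e-03] q6 approx 1.82 -4.45
pos [0.4258 0.2155 0.2824] axes [[-0.047, -0.998, 0.033], [0.002, 0.033, 0.999], [-0.999, 0.047, 0.0]] F [ 0.44  0.6  -2.  ] w 0.0221 t 7.825
```

Emit:
arm_command([
  [0,1.9,-0.4,-0.008,0,-0.047,1.5],
  [0,0,0,0,0,0,1.5],
  [0,0,0,0,0,0,1.5],
])

```text
time: 8.2
position: [0.405, 0.2102, 0.2796]
tool_rot: [-0.493, 0.508, 0.494, 0.504]
ft_force: [1.6, -0.2, -2.2]
grip_width: 0.0218
```

```bash
python3 - <<'E'
from h import *
to([.4075,.212,.25],88.6)
p,d=cam("side");cv2.imwrite("pics/side3.png",cv2.resize(p[60:240,180:320],None,fx=4.2,fy=3.3))
p2,d2=cam("top");np.save("pics/top3.npy",d2);cv2.imwrite("pics/t3raw.png",p2);cv2.imwrite("pics/s3raw.png",p);np.save("pics/side3.npy",d)
E
```

```text
shift cm [ 2.96 -0.26  0.2 ] turn [-0.    -0.003 -0.006] q6 approx -1.31 -1.31
shift cm [ 2.96 -0.26  0.2 ] turn [ 3.141 -0.009  0.005] q6 approx 1.83 -4.45
pos [0.405  0.2102 0.2796] axes [[-0.006, -1.0, 0.025], [-0.003, 0.025, 1.0], [-1.0, 0.006, -0.003]] F [ 1.62 -0.17 -2.2 ] w 0.0218 t 8.2
```

View pics/side3.png

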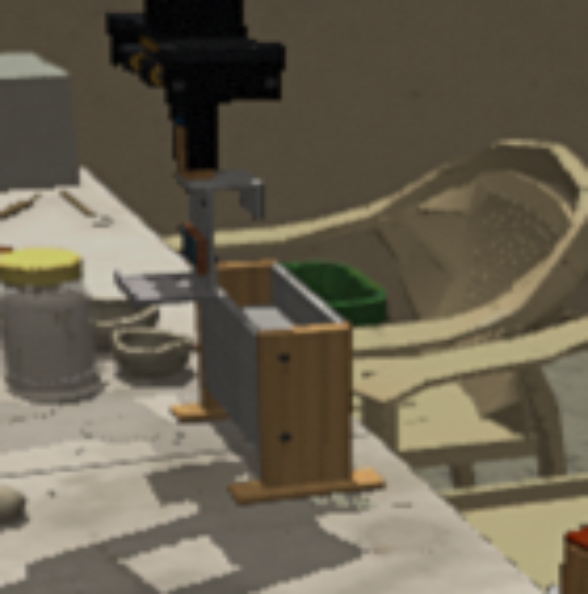

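```bash
python3 - <<'E'
from h import *
d=np.load("pics/side3.npy");P=cloud("side",0,d)
u,v=np.meshgrid(np.arange(560),np.arange(420));b=(u>=200)&(u<250)&(v>=110)&(v<160)&(d>0)&(P[...,1]>.15)&(P[...,1]<.27)&(P[...,0]<.47)&(P[...,2]>.16)
for z0 in range(160,285,8):
    k=b&(P[...,2]*1000>=z0)&(P[...,2]*1000<z0+8)
    if k.any(): print(z0,k.sum(),"x",(np.percentile(P[k][:,0],[2,50,98])*1000).round(),"y",(np.percentile(P[k][:,1],[2,50,98])*1000).round())
d=np.load("pics/top3.npy");P=cloud("top",0,d);Z=P[...,2]
k=(d>0)&(Z>.255)&(Z<.285)&(abs(P[...,0]-.43)<.05)&(abs(P[...,1]-.21)<.06);print("bridge top",k.sum(),P[k].min(0),P[k].max(0),np.median(P[k],0))
k=(d>0)&(Z>.15)&(Z<.19)&(P[...,0]<.412)&(abs(P[...,1]-.21)<.06);print("foot",k.sum());
if k.sum()>20:
  print(cv2.minAreaRect((P[k][:,:2]*1000).astype(np.float32)),P[k].mean(0))
E
```

```text
160 1 x [374. 374. 374.] y [183. 183. 183.]
168 102 x [348. 381. 405.] y [177. 189. 240.]
176 101 x [348. 373. 405.] y [178. 205. 239.]
184 12 x [397. 403. 407.] y [178. 187. 212.]
192 22 x [395. 399. 406.] y [177. 188. 229.]
200 24 x [394. 397. 408.] y [178. 186. 230.]
208 21 x [395. 397. 405.] y [180. 187. 224.]
216 36 x [395. 399. 406.] y [183. 200. 233.]
224 14 x [403. 404. 405.] y [178. 200. 232.]
232 25 x [402. 405. 443.] y [178. 195. 233.]
240 32 x [402. 422. 444.] y [179. 193. 228.]
248 31 x [402. 406. 444.] y [180. 201. 231.]
256 24 x [403. 429. 444.] y [178. 189. 208.]
264 91 x [393. 420. 442.] y [184. 197. 227.]
272 21 x [393. 398. 413.] y [194. 201. 219.]
280 17 x [393. 401. 413.] y [188. 190. 199.]Traceback (most recent call last):
  File "<stdin>", line 8, in <module>
    return umr_minimum(a, axis, None, out, keepdims, initial, where)
ValueError: zero-size array to reduction operation minimum which has no identity
```

Emit:
arm_command([
  [0,-0.3,0.2,0,0,-0.006,1.5],
  [2,0,0,0,0,0,1.5],
  [2,0,0,0,0,0,1.5],
  [2,0,0,0,0,0,1.5],
  [0,0,0,0,0,0,1.5],
])

```text
time: 8.93
position: [0.4135, 0.2121, 0.2188]
tool_rot: [-0.495, 0.506, 0.491, 0.508]
ft_force: [-0.2, -0.9, -2.8]
grip_width: 0.0219
```

```bash
python3 - <<'E'
from h import *
to([.4083,.212,.167],88.6)
E
```

```text
shift cm [ 5.18  0.55 -0.02] turn [-0.003 -0.002  0.006] q6 approx -1.31 -1.3
shift cm [ 5.18  0.55 -0.02] turn [3.138e+00 1.000e-02 3.000e-03] q6 approx 1.83 -4.44
pos [0.4135 0.2121 0.2188] axes [[0.006, -1.0, 0.028], [-0.002, 0.028, 1.0], [-1.0, -0.006, -0.002]] F [-0.15 -0.89 -2.76] w 0.0219 t 8.925
```

Emit:
arm_command([
  [0,0.5,0,0,0,0.006,1.5],
  [0,0,0,0,0,0,1.5],
  [1,0.1,0,0,0,0,1.5],
  [1,0.1,0,0,0,0,1.5],
  [0,0,0,0,0,0,1.5],
])

```text
time: 9.55
position: [0.4082, 0.2128, 0.1998]
tool_rot: [-0.494, 0.506, 0.492, 0.508]
ft_force: [0.5, -0.3, -2.4]
grip_width: 0.022
```

```bash
python3 - <<'E'
from h import *
to([.4083,.212,.167],88.6)
p,d=cam("side");P=cloud("side",0,d)
cv2.imwrite("pics/side4.png",cv2.resize(p[80:220,190:310],None,fx=4.5,fy=4,interpolation=cv2.INTER_CUBIC))
b=(d>0)&(P[...,1]>.15)&(P[...,1]<.27)&(P[...,0]<.47)
for lo,hi in((.1,.125),(.16,.185),(.185,.2)):
    k=b&(P[...,2]>=lo)&(P[...,2]<hi);print(lo,k.sum(),"x",(np.percentile(P[k][:,0],[1,5,50,95,99])*1000).round(),"y",(np.percentile(P[k][:,1],[2,98])*1000).round())
E
```

```text
shift cm [ 3.28  0.   -0.08] turn [-0.003 -0.     0.005] q6 approx -1.31 -1.3
shift cm [ 3.28  0.   -0.08] turn [3.138 0.008 0.   ] q6 approx 1.83 -4.44
pos [0.4082 0.2128 0.1998] axes [[0.005, -1.0, 0.028], [-0.0, 0.028, 1.0], [-1.0, -0.005, -0.0]] F [ 0.55 -0.33 -2.43] w 0.022 t 9.55
0.1 130 x [352. 353. 421. 466. 470.] y [154. 265.]
0.16 76 x [403. 406. 411. 445. 446.] y [182. 230.]
0.185 104 x [396. 397. 418. 444. 447.] y [188. 228.]
```

View pics/side4.png

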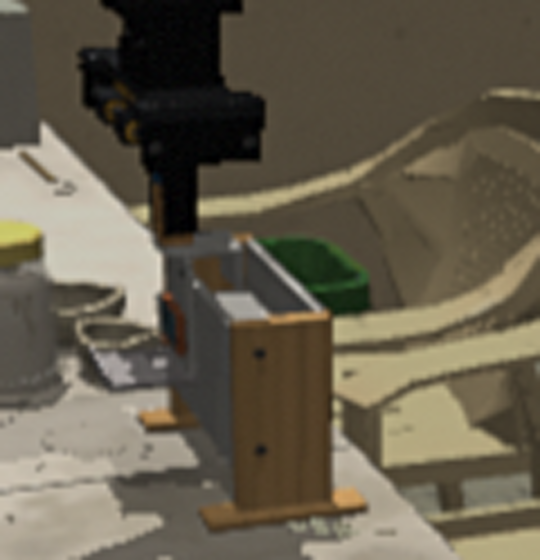

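The tongue (x ≈ 0.44–0.446) is behind the lip (0.4225–0.4305) and the plate is in front. Lowering further.

Emit:
arm_command([
  [1,0.1,0,0,0,0.005,1.5],
  [1,0.1,0,0,0,0,1.5],
  [0.5,0.05,0,0,0,0,1.5],
  [0,0,0,0,0,0,1.5],
])

```text
time: 10.1
position: [0.4062, 0.213, 0.1731]
tool_rot: [-0.493, 0.507, 0.493, 0.507]
ft_force: [-0.9, 1.4, -2.7]
grip_width: 0.0219
```

```bash
python3 - <<'E'
from h import *
to([.4083,.212,.167],88.6)
E
```

```text
shift cm [ 0.61 -0.22 -0.09] turn [-0.003 -0.     0.   ] q6 approx -1.31 -1.3
shift cm [ 0.61 -0.22 -0.09] turn [3.138 0.    0.   ] q6 approx 1.83 -4.44
pos [0.4062 0.213  0.1731] axes [[0.0, -1.0, 0.028], [-0.0, 0.028, 1.0], [-1.0, -0.0, -0.0]] F [-0.88  1.44 -2.71] w 0.0219 t 10.1
```

Emit:
arm_command([
  [0.2,-0.2,0,0,0,0,1.5],
  [0.2,0,0,0,0,0,1.5],
  [0,0,0,0,0,0,1.5],
])

```text
time: 10.48
position: [0.4089, 0.213, 0.1692]
tool_rot: [-0.493, 0.506, 0.493, 0.507]
ft_force: [0.7, -0.4, -2.2]
grip_width: 0.0216
```

Emit:
arm_command([
  [0.2,0,0,0,0,0,1.5],
  [0,0,0,0,0,0,1.5],
])

```text
time: 10.72
position: [0.409, 0.2131, 0.1673]
tool_rot: [-0.493, 0.506, 0.493, 0.507]
ft_force: [0.4, -0.5, -1.7]
grip_width: 0.0213
```

Emit:
arm_command([
  [0.2,0,0,0,0,0,1.5],
  [0,0,0,0,0,0,1.5],
])

```text
time: 10.98
position: [0.4095, 0.2133, 0.1674]
tool_rot: [-0.494, 0.506, 0.492, 0.508]
ft_force: [0.2, -0.2, -2.8]
grip_width: 0.0219
```

Emit:
arm_command([
  [0.2,0,0,0,0,0,1.5],
  [0,0,0,0,0,0,1.5],
])

```text
time: 11.22
position: [0.4097, 0.2135, 0.1671]
tool_rot: [-0.494, 0.505, 0.492, 0.508]
ft_force: [-0.1, 0.7, -2.8]
grip_width: 0.0217
```

Emit:
arm_command([
  [0.2,0,0,0,0,0,1.5],
  [0,0,0,0,0,0,1.5],
])

```text
time: 11.48
position: [0.4098, 0.2136, 0.167]
tool_rot: [-0.495, 0.505, 0.492, 0.508]
ft_force: [-0.3, 0.2, -2.4]
grip_width: 0.0219
```

Emit:
arm_command([
  [0.5,0.1,-0.1,0,0,0,1.5],
  [0,0,0,0,0,0,1.5],
])

```text
time: 11.72
position: [0.4092, 0.2138, 0.1649]
tool_rot: [-0.494, 0.504, 0.492, 0.51]
ft_force: [-0.2, -0.0, -2.7]
grip_width: 0.0219
```

```bash
python3 - <<'E'
from h import *
to([.4083,.212,.167],88.6)
p,d=cam("side");P=cloud("side",0,d)
cv2.imwrite("pics/side5.png",cv2.resize(p[80:220,190:310],None,fx=4.5,fy=4,interpolation=cv2.INTER_CUBIC))
b=(d>0)&(P[...,1]>.15)&(P[...,1]<.27)&(P[...,0]<.47)&(P[...,0]>.40)
k=b&(P[...,2]>=.146)&(P[...,2]<.175)&(P[...,1]>.19)&(P[...,1]<.235);print(np.c_[P[k]*1000].round()[::3].tolist())
f=(d>0)&(P[...,0]<.40)&(P[...,0]>.33)&(abs(P[...,1]-.21)<.045)&(P[...,2]>.03)&(P[...,2]<.09);print("foot z pct",np.percentile(P[f][:,2],[5,50,95]),"x",np.percentile(P[f][:,0],[1,99]),f.sum())
E
```

```text
shift cm [-0.21  0.09 -0.18] turn [-0.003  0.004  0.009] q6 approx -1.31 -1.3
shift cm [-0.21  0.09 -0.18] turn [ 3.139  0.014 -0.006] q6 approx 1.83 -4.45
pos [0.4092 0.2138 0.1649] axes [[0.009, -1.0, 0.027], [0.004, 0.027, 1.0], [-1.0, -0.009, 0.004]] F [-0.19 -0.02 -2.68] w 0.0219 t 11.725
[[413.0, 196.0, 175.0], [407.0, 195.0, 173.0], [415.0, 193.0, 172.0], [440.0, 225.0, 159.0], [449.0, 223.0, 159.0], [408.0, 197.0, 169.0], [415.0, 192.0, 170.0], [433.0, 222.0, 158.0], [440.0, 216.0, 159.0], [400.0, 193.0, 168.0], [411.0, 198.0, 165.0], [425.0, 217.0, 157.0], [434.0, 215.0, 157.0], [442.0, 211.0, 157.0], [403.0, 203.0, 161.0], [412.0, 205.0, 159.0], [425.0, 206.0, 158.0], [433.0, 203.0, 157.0], [441.0, 199.0, 158.0], [400.0, 206.0, 157.0], [408.0, 201.0, 158.0], [417.0, 200.0, 157.0], [427.0, 202.0, 156.0], [434.0, 194.0, 158.0], [442.0, 193.0, 157.0], [400.0, 205.0, 154.0], [408.0, 202.0, 155.0], [416.0, 197.0, 155.0], [424.0, 191.0, 157.0], [437.0, 197.0, 153.0], [400.0, 194.0, 155.0], [414.0, 190.0, 155.0], [423.0, 191.0, 153.0], [444.0, 197.0, 149.0], [406.0, 195.0, 151.0], [423.0, 199.0, 148.0], [448.0, 192.0, 147.0]]
foot z pct [0.05569505 0.06074652 0.06395882] x [0.35830767 0.3994975 ] 147
```

View pics/side5.png

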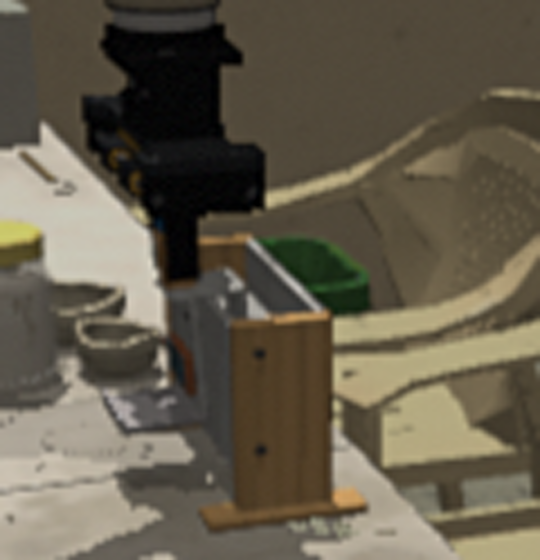

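Nearly seated: the bridge top is at about 157.5 mm against 156 seated. Lowering until the weight comes off.

Emit:
arm_command([
  [0.3,0.1,-0.1,0,0.004,0.009,1.5],
  [0,0,0,0,0,0,1.5],
])

```text
time: 12.02
position: [0.4096, 0.2139, 0.1646]
tool_rot: [-0.493, 0.506, 0.493, 0.508]
ft_force: [0.2, 0.7, -1.9]
grip_width: 0.0218
```

Emit:
arm_command([
  [0.3,0,0,0,0,0,1.5],
  [0,0,0,0,0,0,1.5],
])

```text
time: 12.28
position: [0.4097, 0.214, 0.1643]
tool_rot: [-0.494, 0.505, 0.493, 0.508]
ft_force: [1.0, 0.3, -2.7]
grip_width: 0.0215
```

Emit:
arm_command([
  [0.5,0.05,0,0,0,0,1.5],
  [0,0,0,0,0,0,1.5],
])

```text
time: 12.52
position: [0.4103, 0.214, 0.1626]
tool_rot: [-0.494, 0.504, 0.492, 0.509]
ft_force: [-0.2, 0.6, -3.0]
grip_width: 0.0214
```

Emit:
arm_command([
  [0.5,0.1,-0.1,0,0,0.005,1.5],
  [0,0,0,0,0,0,1.5],
])

```text
time: 12.78
position: [0.411, 0.2141, 0.1612]
tool_rot: [-0.494, 0.504, 0.493, 0.509]
ft_force: [-0.1, 0.2, -2.8]
grip_width: 0.0217
```

```bash
cat > br.py <<'E'
from h import *
to([.4083,.212,.167],88.6)
for n in("side","top"):
    p,d=cam(n);P=cloud(n,0,d);cv2.imwrite(f"pics/now_{n}.png",p)
    k=(d>0)&(P[...,0]>.42)&(P[...,0]<.442)&(abs(P[...,1]-.211)<.017)&(P[...,2]>.14)&(P[...,2]<.175)
    print(n,"bridge top z",np.percentile(P[k][:,2]*1000,[10,50,90]).round(1) if k.any() else 0,k.sum())
    f=(d>0)&(P[...,0]<.39)&(P[...,0]>.34)&(abs(P[...,1]-.21)<.04)&(P[...,2]>.03)&(P[...,2]<.09)
    if f.sum()>10:
        A=np.c_[P[f][:,:2],np.ones(f.sum())];c=np.linalg.lstsq(A,P[f][:,2],rcond=None)[0]
        print(n,"foot z",np.median(P[f][:,2]).round(4),"pitch deg",np.degrees(c[0]).round(1),"roll",np.degrees(c[1]).round(1),"x/y range",np.percentile(P[f][:,0],[1,99]).round(3),np.percentile(P[f][:,1],[1,99]).round(3))
E
python3 br.py
```

```text
shift cm [-0.58  0.26 -0.21] turn [-0.002  0.005  0.006] q6 approx -1.31 -1.31
shift cm [-0.58  0.26 -0.21] turn [ 3.139  0.01  -0.007] q6 approx 1.83 -4.45
pos [0.411  0.2141 0.1612] axes [[0.006, -1.0, 0.027], [0.004, 0.027, 1.0], [-1.0, -0.006, 0.005]] F [-0.15  0.19 -2.83] w 0.0217 t 12.775
side bridge top z [150.  157.1 158.4] 30
side foot z 0.0597 pitch deg 1.8 roll 2.8 x/y range [0.361 0.39 ] [0.182 0.247]
top bridge top z 0 0
top foot z 0.0594 pitch deg -3.1 roll -0.6 x/y range [0.362 0.39 ] [0.183 0.244]
```

```bash
python3 - <<'E'
from h import *
d=np.load("pics/top0.npy");P=cloud("top",0,d)
# initial foot top height, median over foot patch around carrier x -45..-10,y +-25
th=np.radians(5.8);R=np.array([[np.cos(th),-np.sin(th)],[np.sin(th),np.cos(th)]])
L=(P[...,:2]-[.4406,-.0668])@R
k=(d>0)&(L[...,0]>-.045)&(L[...,0]<-.015)&(abs(L[...,1])<.025);print("foot top z0",np.median(P[k][:,2]),k.sum())
k=(d>0)&(L[...,0]>-.09)&(L[...,0]<-.065)&(abs(L[...,1])<.025);print("table there",np.median(P[k][:,2]))
o=robot.get_obs();print(o["ft_force"],o["moment"])
p=cv2.imread("pics/now_side.png");cv2.imwrite("pics/side6.png",cv2.resize(p[125:195,205:275],None,fx=8,fy=8,interpolation=cv2.INTER_CUBIC))
E
```

```text
foot top z0 0.008325541300831851 211
table there -0.00017589719170696405
[-2.43488641  0.51653016 11.05621579] [-0.04980963  0.46097472  0.03676119]
```

View pics/side6.png

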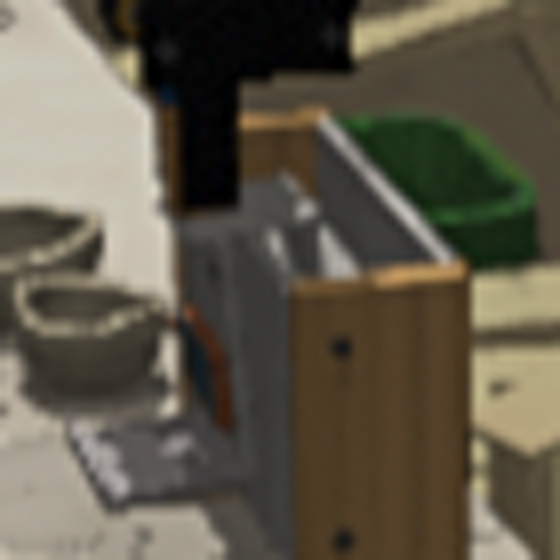

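Seated: the wrist now reads +11 N upward and the bridge has stopped moving. Easing off the pressure.

Emit:
arm_command([
  [-0.2,0.1,-0.1,0,0,0,1.5],
  [0,0,0,0,0,0,1.5],
  [0,0,0,0,0,0,1.5],
])

```text
time: 13.25
position: [0.4095, 0.2127, 0.1609]
tool_rot: [-0.493, 0.505, 0.493, 0.508]
ft_force: [-1.9, 0.6, 6.2]
grip_width: 0.0218
```

```bash
python3 br.py
```

```text
shift cm [-0.62  0.11 -0.08] turn [-0.003  0.004  0.003] q6 approx -1.31 -1.31
shift cm [-0.62  0.11 -0.08] turn [ 3.139  0.004 -0.006] q6 approx 1.83 -4.45
pos [0.4095 0.2127 0.1609] axes [[0.003, -1.0, 0.027], [0.004, 0.027, 1.0], [-1.0, -0.003, 0.004]] F [-1.89  0.58  6.24] w 0.0218 t 13.25
side bridge top z [147.4 156.6 158.2] 28
side foot z 0.0593 pitch deg 2.5 roll 2.5 x/y range [0.359 0.39 ] [0.18  0.244]
top bridge top z 0 0
top foot z 0.0596 pitch deg -1.9 roll 0.1 x/y range [0.36  0.389] [0.181 0.243]
```

Emit:
arm_command([
  [-0.1,0,0,0,0,0,2.4],
  [0,0,0,0,0,0,3],
  [0,0,0,0,0,0,4],
  [0,0,0,0,0,0,6],
  [0,0,0,0,0,0,6],
  [0,0,0,0,0,0,6],
])

```text
time: 14.1
position: [0.4099, 0.2127, 0.1616]
tool_rot: [-0.493, 0.505, 0.493, 0.509]
ft_force: [0.6, -0.4, 1.2]
grip_width: 0.0574
```

```bash
python3 br.py
```

```text
shift cm [-0.54  0.16 -0.07] turn [-0.003  0.004  0.004] q6 approx -1.31 -1.31
shift cm [-0.54  0.16 -0.07] turn [ 3.139  0.006 -0.006] q6 approx 1.83 -4.45
pos [0.4099 0.2127 0.1616] axes [[0.004, -1.0, 0.027], [0.004, 0.027, 1.0], [-1.0, -0.004, 0.004]] F [ 0.56 -0.41  1.24] w 0.0574 t 14.1
side bridge top z [154.3 157.2 158.8] 20
side foot z 0.0584 pitch deg 0.8 roll 2.5 x/y range [0.361 0.39 ] [0.178 0.244]
top bridge top z 0 0
top foot z 0.0586 pitch deg -2.7 roll -0.3 x/y range [0.362 0.39 ] [0.181 0.244]
```

Released, and the carrier stays put. Withdrawing straight up.

Emit:
arm_command([
  [-0.5,0,0,0,0,0,6],
  [-2,0,0,0,0,0,6],
  [-2,0,0,0,0,0,6],
  [-3,0,0,0,0,0,6],
  [-3,0,0,0,0,0,6],
  [-3,0,0,0,0,0,6],
  [0,5,0,0,0,0,6],
  [0,0,-5,0,0,0,6],
  [0,0,-5,0,0,0,6],
  [0,0,-5,0,0,0,6],
  [0,0,-5,0,0,0,6],
  [0,0,0,0,0,0,6],
])

```text
time: 15.7
position: [0.3536, 0.0106, 0.3046]
tool_rot: [-0.497, 0.501, 0.493, 0.509]
ft_force: [0.2, 0.5, -0.4]
grip_width: 0.0601
```

```bash
python3 br.py; python3 - <<'E'
import cv2,numpy as np
a=cv2.resize(cv2.imread("pics/now_side.png")[100:240,190:340],None,fx=2.6,fy=2.6,interpolation=cv2.INTER_CUBIC)
b=cv2.resize(cv2.imread("pics/now_top.png")[190:330,125:275],None,fx=2.6,fy=2.6,interpolation=cv2.INTER_CUBIC)
cv2.imwrite("pics/fin.png",np.hstack([a,b]))
E
```

```text
shift cm [13.9  -4.88 20.19] turn [0.004 0.004 0.013] q6 approx -1.85 -1.85
shift cm [13.9  -4.88 20.19] turn [-3.137 -0.02   0.006] q6 approx -4.99 1.29
pos [0.3536 0.0106 0.3046] axes [[0.013, -1.0, 0.02], [0.004, 0.02, 1.0], [-1.0, -0.013, 0.004]] F [ 0.16  0.45 -0.37] w 0.0601 t 15.7
side bridge top z [149.3 156.8 158.2] 33
side foot z 0.0583 pitch deg -0.7 roll 2.5 x/y range [0.36 0.39] [0.179 0.243]
top bridge top z [154.8 157.1 159.5] 133
top foot z 0.0589 pitch deg -2.7 roll -1.4 x/y range [0.363 0.39 ] [0.206 0.245]
```

View pics/fin.png

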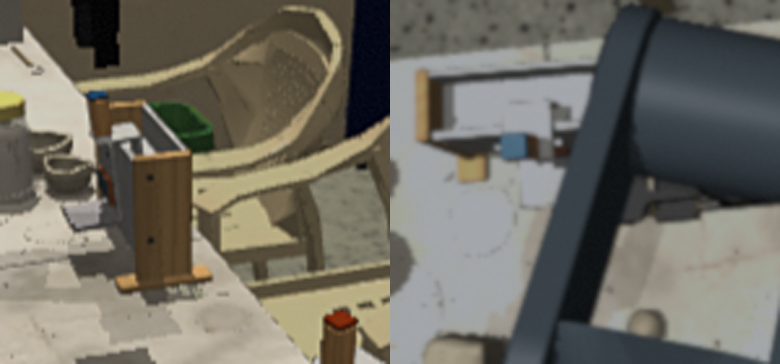

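The blue carrier hangs on the lip: its cap is at (98,95) left and (513,146) right, with the hook in the channel. The brown carrier still stands, with its cap at (340,320) left. The gripper is clear.

```bash
python3 -c "
from h import *
print(workorder.hand_in(), robot.get_obs()['time'])"
```

```text
the job is handed in; nothing more can be done
the job is handed in; nothing more can be done
```

The blue carrier hangs on the drying rail by its hook, and the job is handed in. I lifted it by the post, turned it square to the rail and lowered it, still held. I let go only once it rested on the lip. The last picture was taken at about 15.7 s of the 48 s allowed.

**Last checks:**
- **Seating:** the bridge top is at about 157 mm, against 156 mm seated. The lean is under 3°, and the carrier did not shift noticeably when released.
- **Place on the rail:** the tongue is in the channel, near mid-rail and well clear of both end cheeks.
- **Robot:** the gripper is clear of everything, with the wrist force back to about zero.
- **Brown carrier:** the final picture shows it still standing, and I never touched it.

**What disagreed:** while seating, the wrist force still read as if the carrier hung free although the tool had stopped going down. I kept lowering a few millimetres too far, so the post slid about 5 mm in the grip. The force then jumped to +11 N, well under the 40 N limit, and I eased off to about 6 N before letting go.

**What I did not measure again:** I did not recheck the squareness to the rail after release, because the arm hid part of the last top view. It rests on the tool's heading, set to match the rail.

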